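Stack the armour plates in the jig for match-drilling

ROBOT

A 7-joint arm with a two-finger parallel gripper is mounted at the origin on the work surface. World frame = base frame: x ahead of the robot, y to its left, z up, the work surface at z = 0. Lengths are in m, angles in degrees, forces in N, time in s.
With the tool pointing down it reaches from about 0.425 to 0.875 m from the base axis. Payload 8.4 kg.
Tool frame: the origin (TCP) lies on the centre line of the jaws, within the pads' length; the fingertips stand bot.tcp_to_tips ahead of it and the grasp point (between the pads) lies 2 mm behind it (bot.tcp_to_tips is the distance from the TCP to the fingertips, in m); z points along the fingers, x is the direction in which the jaws open and shut, and the axes are right-handed (so a half turn about z gives the same grasp; the last joint's range is limited). The gripper opens to 87 mm and grips with 3 to 60 N. Pads are 19 mm wide; open, the fingers measure 117 mm over their backs; the gripper's body (75 mm by 190 mm) begins 51 mm behind the grasp point.
Start: joints at [64.16, 19.091, 2.286, 83.961, -0.768, 76.965, -3.352], TCP at [0.224, -0.61, 0.24] pointing down, gripper open.
Joint ranges: [-147.57, 147.57], [-21.85, 119.76], [-74.77, 79.35], [14.55, 137.4], [-85.83, 265.84], [4.83, 119.75], [-152.11, 152.11]. Speed limits (degrees/s): [127.2, 127.2, 159.86, 159.86, 180, 180, 180].

INTERFACE

Orientations are given as [roll, pitch, yaw] about the fixed x, y, z axes, in that order (R = Rz(yaw) Ry(pitch) Rx(roll)).
In Python, from plant import bot gives the robot as it stands. Calls block until the motion is done:
- bot.reach(position, orientation): joint-space move of the TCP to a pose.
- bot.move_linear(position, rot=None, speed=0.15, stop_force=None): straight line of the TCP; rot=None keeps the orientation; speed is the mean speed in m/s. With stop_force (N) it stops when the force on the tool has changed by that much, and returns True; else False.
- bot.goto_joints(angles): joint-space move.
- bot.command_gripper(opening, squeeze=None): finger opening in m; squeeze is the grip in N (None keeps the last); returns when the fingers have stopped.
- bot.dwell(seconds).
- bot.inverse_kinematics(position, orientation): joint angles nearest the present ones, or None.
- bot.camera(name): name is "scene" or "top" or "wrist"; returns a dict with "img" (400x640x3 uint8, blue, green, red), "mtx" (3x3 intrinsics, pixels), "origin" and "orientation" of the camera in the world. Camera axes: x right, y down, z forward; pixel columns grow to the right and rows downward; lengths in m; the calibration is good to about 2 mm. A picture is of the moment at which its call begins. There is no depth.
A pose or a line that the arm cannot do raises bot.PlanningError and nothing moves.
- bot.sign_off(): hands the job in, once; it reports no verdict.
Readings, each from a call of its own:
- bot.current_time(): time.
- bot.current_joint_pos(): joint angles.
- bot.current_qd(): joint speeds.
- bot.current_effort(): joint torques, N m.
- bot.current_tcp_pos(): TCP position.
- bot.current_orientation(): TCP orientation.
- bot.current_wrist_force(): force on the tool from outside, world axes, zero at the start.
- bot.current_moment(): the same for the moment, N m.
- bot.current_width(): finger opening in m.
Only numpy, scipy, OpenCV 4.12 (cv2) and the standard library are available. Lean on these libraries where they do the work, as an engineer would, in place of code of your own. Each camera call takes 0.05 s, during which the arm holds its last target. There are 200 camera calls.

TASK

Clear the steel bracket off the longest aluminium plate and lay it flat, lug up, in the long narrow bay of the grey tray. Then pile the three aluminium plates squarely in the wooden jig, longest at the bottom, then the middle one, shortest on top: the pile centred on the base midway between the end stops, and each plate centred on the one below with the long sides flush. Set every piece down gently, never dropping it, and leave the drink can, the battery pack and the wrench where they are.

Things in the scene. Friction and masses are not known exactly. Their poses are not given: they have to be found in the camera images.
- plate_long: Longest bare aluminium plate, 120 (its x) x 56 (y) x 10 mm (z), two mid-size round bores and four corner holes. Starts lying on the table with the bracket lying on it. Origin: centre of the underside. About 0.18 kg. Same front to back, so a half turn makes no difference.
- plate_mid: Middle aluminium plate, 96 (x) x 56 (y) x 10 mm (z), one large central bore. Starts flat on the table. Origin: centre of the underside. About 0.145 kg.
- plate_short: Shortest aluminium plate, 72 (x) x 56 (y) x 10 mm (z), one small central bore. Starts flat on the table. Origin: centre of the underside. About 0.11 kg.
- bracket: Loose steel bracket, 0.22 kg: flat foot 120 (x) x 26 (y) x 6 mm (z) with a solid upright lug at its centre, 30 mm along x, 12 mm thick along y, top 36 mm above the underside. Starts lug up across plate_long (origin 10 mm above the table), at up to 1.3 rad to it, perhaps overhanging. Origin: centre of the foot's underside. Take it by the lug, across its 12 mm.
- jig: Fixed jig on the table: plywood base 176 (x) x 100 (y) x 18 mm (z) with an aluminium stop standing on each x end. The stops' inner faces are 72 mm either side of centre; stops are 80 mm wide (y) and reach 57 mm above the table. Long sides are open for the fingers. Origin: centre of the underside; the pile rests 18 mm above it, plates' x along the jig's x.
- tray: Fixed grey plastic tray, 140 (x) x 118 mm (y), walls 4 mm thick and 16 mm high, floor 4 mm. A 4 mm divider along x, at y = +17 mm, leaves a narrow bay on the +y side and a wide bay on the -y side, with some nuts and bolts in it. Origin: centre of its underside, on the table.
- bay (a point): Centre of the floor of the tray's narrow bay, 4 mm above the table; the bay is 132 mm long (along this frame's x) and 36 mm wide (y), its walls rise 12 mm above this point. Fingers do not fit between foot and walls; stay above the walls when opening.
- can: Bystander: full green drink can standing up, 66 mm diameter, 115 mm tall. Origin: centre of its underside.
- battery: Bystander: black and yellow drill battery pack, 100 (x) x 70 (y) x 50 mm tall. Origin: centre of its underside.
- wrench: Bystander: loose steel wrench, 150 mm long (its x), lying flat on the table beyond the plates. Origin: underside, near the middle of its length.

How it is judged:
By the outcome, as a careful person would: the job done as asked, in the order asked, and still so for the second after the job is handed in, with the robot touching nothing.
It also fails if it takes over 72 s, if anything falls off the work surface, if the arm or the gripper's body presses on something with over 40 N, if the wrist force passes 120 N, or if a joint passes its speed limit or range.

## Working session

There is one attempt and no reset: what is moved stays moved. The work goes in short steps, each a Python script; the robot and the scene stay as the last script left them, time stands still between calls to the robot, and variables do not carry over. Pictures are saved under pics/ and viewed, about 8 in all and at most 12, crops included, and the job is handed in when it is done.

```bash
ls; mkdir -p pics; python3 - <<'E'
from plant import bot
import cv2,numpy as np
for n in("top","scene"):
    c=bot.camera(n);cv2.imwrite(f"pics/{n}0.png",c["img"]);np.savez(f"pics/{n}0.npz",**c)
    print(n,c["mtx"].tolist(),c["origin"],c["orientation"])
print(bot.tcp_to_tips,bot.current_orientation(),bot.current_time())
E
```

```text
pics
top [[365.26528044758174, 0.0, 319.03467941863295], [0.0, 365.26528044758174, 198.50284800142103], [0.0, 0.0, 1.0]] [0.51272922 0.00406011 1.11709138] [-176.29286531    0.93828063  -90.95618721]
scene [[497.26317001800516, 0.0, 318.2830154946783], [0.0, 497.26317001800516, 195.7786315334938], [0.0, 0.0, 1.0]] [ 1.55258543 -0.0495331   0.65861281] [-122.19002859   -0.43661365   85.12142108]
0.017 [ 1.79993806e+02  8.10181016e-02 -6.98434003e+01] 0.1
```

View pics/top0.png

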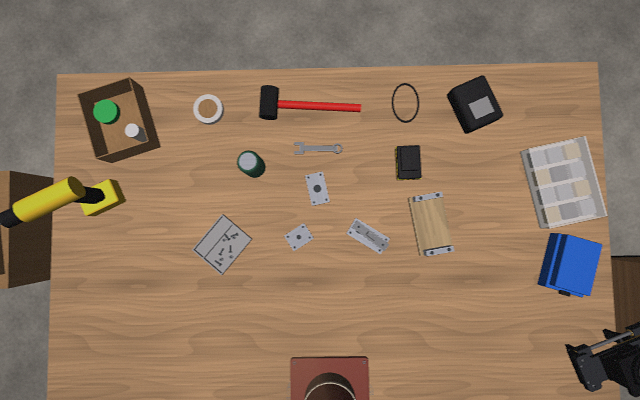

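View pics/scene0.png

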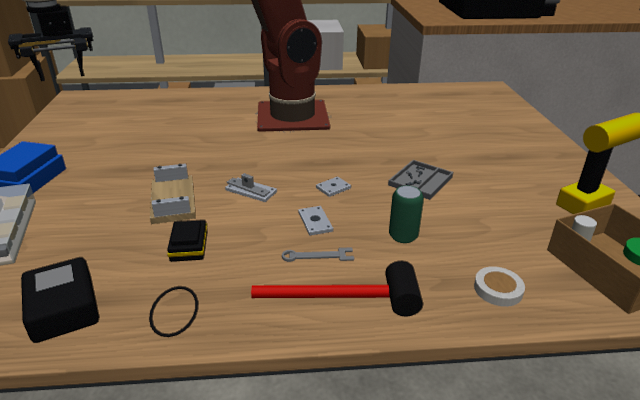

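Top view: tray (223,244), short plate (298,237), mid plate (317,188), long plate with bracket (369,236), jig (432,225), can (250,164), battery (408,162), wrench (318,148). The scene view agrees.

```bash
cat > h.py <<'E'
import numpy as np,cv2
from scipy.spatial.transform import Rotation as Ro
def cast(c,uv,z):
    "pixels -> world points on the plane of height z"
    uv=np.atleast_2d(uv).astype(float)
    d=np.c_[uv,np.ones(len(uv))]@np.linalg.inv(c["mtx"]).T@Ro.from_euler('xyz',c["orientation"],degrees=True).as_matrix().T
    o=np.array(c["origin"]);return o+d*((z-o[2])/d[:,2])[:,None]
def project(c,p):
    q=(np.atleast_2d(p)-c["origin"])@Ro.from_euler('xyz',c["orientation"],degrees=True).as_matrix()
    q=q@np.array(c["mtx"]).T;return q[:,:2]/q[:,2:]
def rect(pts):
    "min-area rectangle of world xy points: centre, (long,short), yaw of long side (deg)"
    (x,y),(w,h),a=cv2.minAreaRect((np.asarray(pts)[:,:2]*1000).astype(np.float32))
    if w<h:w,h,a=h,w,a+90
    return np.array([x,y])/1000,(w,h),(a+90)%180-90
def grey(c,smax=60,vmin=90,vmax=256):
    s=cv2.cvtColor(c["img"],cv2.COLOR_BGR2HSV)
    return ((s[...,1]<smax)&(s[...,2]>=vmin)&(s[...,2]<vmax)).astype(np.uint8)
def blobs(c,m,z,amin=60):
    out=[]
    for k in cv2.findContours(m,cv2.RETR_EXTERNAL,cv2.CHAIN_APPROX_NONE)[0]:
        if cv2.contourArea(k)>amin: out.append((k[:,0].mean(0).round(),)+rect(cast(c,k[:,0],z)))
    return out
E
python3 - <<'E'
from h import *
c=dict(np.load("pics/top0.npz"))
m=grey(c);m[:,:180]=0;m[:,480:]=0;m[:135]=0;m[300:]=0
for b in blobs(c,m,.01):print(*b)
i=cv2.resize(c["img"][130:290,185:465],None,fx=2.8,fy=2.8,interpolation=cv2.INTER_CUBIC)
cv2.imwrite("pics/crop0.png",i)
E
```

```text
[439. 250.] [ 0.42350085 -0.33565628] (87.93566131591797, 20.398193359375) -80.64169883728027
[298. 237.] [0.47054343 0.08530007] (72.94058227539062, 55.98487091064453) -58.03318214416504
[368. 236.] [ 0.46865466 -0.12589539] (127.27438354492188, 56.74018096923828) 57.598663330078125
[222. 244.] [0.45185873 0.3186496 ] (142.20513916015625, 120.0960922241211) -40.625732421875
[428. 196.] [ 0.58616071 -0.30992297] (85.32133483886719, 17.29594612121582) -80.67607975006104
[317. 188.] [0.61648859 0.02718623] (96.69403839111328, 57.33783721923828) 11.910396575927734
[247. 161.] [0.70398096 0.23859358] (52.52824783325195, 49.527740478515625) 88.90654754638672
[315. 148.] [0.74151453 0.02169233] (147.30552673339844, 34.137447357177734) 88.8641128540039
```

View pics/crop0.png

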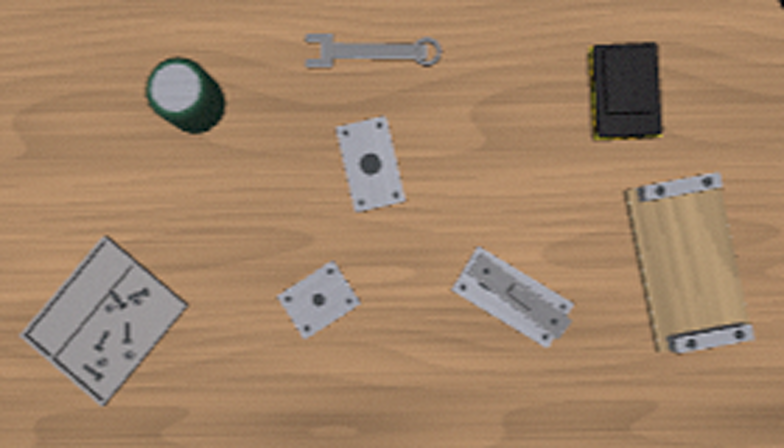

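The crop shows the narrow bay at the tray's upper left and the bracket lying nearly along the long plate, its lug near full-image pixel (370,236). I'll move above it for a close look.

```bash
cat >> h.py <<'E'
def ik_yaw(bot,p,yaw):
    "down-pointing orientation, choosing the half turn nearest in joint 7"
    q0=np.array(bot.current_joint_pos());best=None
    for y in(yaw,yaw+180):
        y=(y+180)%360-180;q=bot.inverse_kinematics(list(p),[180,0,y])
        if q is not None:
            d=np.abs(np.array(q)-q0).max()
            if best is None or d<best[0]:best=(d,y)
    return [180,0,best[1]]
E
python3 - <<'E'
from h import *
from plant import bot
c=dict(np.load("pics/top0.npz"))
m=grey(c);m[:,:180]=0;m[:,480:]=0;m[:135]=0;m[300:]=0
S=[]
for b in blobs(c,m,.057):
    if b[0][0]>420: print("stop",*b[1:]);S.append(b[1])
print("jig",(S[0]+S[1])/2,np.linalg.norm(S[0]-S[1]),np.degrees(np.arctan2(*(S[1]-S[0])[::-1])))
for b in blobs(c,m,.016):
    if b[0][0]<235: print("tray",*b[1:])
p=cast(c,(370,236),.046)[0];print("lug",p)
t=bot.current_time();p[2]=.30
o=ik_yaw(bot,p,-34);print(o);bot.reach(list(p),o);print(bot.current_time()-t)
w=bot.camera("wrist");np.savez("pics/w1.npz",**w);cv2.imwrite("pics/w1.png",w["img"]);print(w["origin"],w["orientation"])
E
```

```text
stop [ 0.42728894 -0.32123413] (84.20247650146484, 19.532241821289062) -80.6416883468628
stop [ 0.5830434  -0.29659329] (81.69914245605469, 16.56167221069336) -80.67606163024902
jig [ 0.50516617 -0.30891371] 0.1576915386342421 8.989864270997474
tray [0.45218866 0.31694464] (141.4344482421875, 119.44522094726562) -40.62574005126953
lug [ 0.4703468  -0.12618383  0.046     ]
[180, 0, -34]
1.975
[ 0.51319928 -0.06400087  0.44437276] [ 1.63690522e+02  2.62599545e-02 -3.41439723e+01]
```

View pics/w1.png

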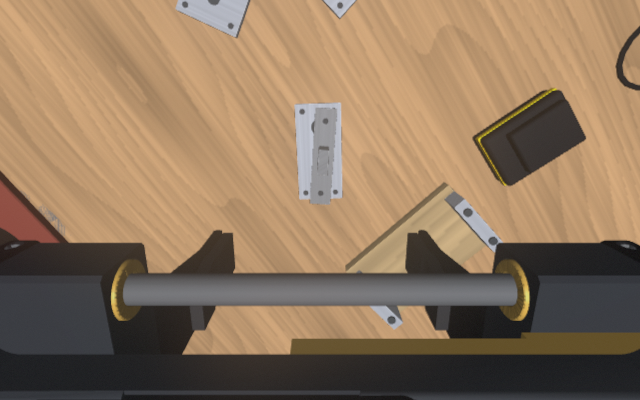

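The wrist view shows the bracket at about (322,155), foot end holes at (326,121) and (321,193), on the plate. Measuring the foot.

```bash
python3 - <<'E'
from h import *
w=dict(np.load("pics/w1.npz"))
hsv=cv2.cvtColor(w["img"],cv2.COLOR_BGR2HSV)
for p in((310,150),(322,180),(318,125),(321,150),(335,150)):print(p,hsv[p[1],p[0]])
for lo,hi in((110,175),(110,165),(110,185)):
    m=grey(w,60,lo,hi);m[:,:285]=0;m[:,355:]=0;m[:90]=0;m[215:]=0
    m=cv2.morphologyEx(m,cv2.MORPH_OPEN,np.ones((3,3),np.uint8))
    for b in blobs(w,m,.016,200):print(lo,hi,*b)
print("holes",cast(w,[(326,121),(321,193)],.016))
m=grey(w,60,90);m[:,:285]=0;m[:,355:]=0;m[:90]=0;m[215:]=0
for b in blobs(w,m,.010,200):print("plate+",*b)
cv2.imwrite("pics/w1c.png",cv2.resize(w["img"][90:215,270:370],None,fx=4.6,fy=4.6,interpolation=cv2.INTER_CUBIC))
E
```

```text
(310, 150) [111  17 206]
(322, 180) [120   3 151]
(318, 125) [130   5 153]
(321, 150) [135   4 144]
(335, 150) [114  18 201]
110 175 [323. 156.] [ 0.47186893 -0.13037759] (120.14109802246094, 26.82815933227539) 52.19675064086914
110 165 [323. 156.] [ 0.47198914 -0.13034348] (119.7630386352539, 26.030115127563477) 52.27061462402344
110 185 [323. 155.] [ 0.47218646 -0.12993515] (121.21669006347656, 26.876136779785156) 52.14694595336914
holes [[ 0.50013455 -0.0962664   0.016     ]
 [ 0.44482907 -0.16730063  0.016     ]]
plate+ [319. 152.] [ 0.46909491 -0.1268971 ] (128.15162658691406, 56.194828033447266) 57.75120162963867
```

View pics/w1c.png

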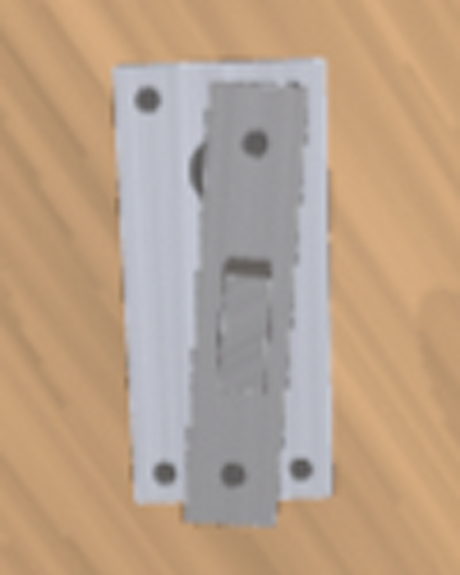

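Foot measures 120×26 mm at (0.472,−0.130), yaw 52.2°, which matches its real size. Next I pick it and take one look at the tray on the way.

```bash
python3 - <<'E'
from h import *
from plant import bot
p=[.472,-.1303];o=ik_yaw(bot,p+[.12],52.2-90)
bot.command_gripper(.045,40)
bot.reach(p+[.10],o);bot.move_linear(p+[.044],speed=.08)
bot.command_gripper(0,40);print("w",bot.current_width(),bot.current_time())
bot.move_linear(p+[.20],speed=.15)
print("w",bot.current_width(),bot.current_wrist_force())
yaw=-40.6+90;u=np.array([np.cos(np.radians(yaw+90)),np.sin(np.radians(yaw+90))])
q=list(np.array([.4522,.3169])-.16*u)+[.25]
print(q,bot.inverse_kinematics(q,[180,0,yaw]),bot.inverse_kinematics([.476,.345,.06],[180,0,yaw]))
bot.reach(q,[180,0,yaw]);print(bot.current_width(),bot.current_time())
w=bot.camera("wrist");np.savez("pics/w2.npz",**w);cv2.imwrite("pics/w2.png",w["img"])
E
```

```text
w 0.011553729582211252 5.4167
w 0.011798194445248336 [-0.8864198   0.3119138  -2.72879234]
[np.float64(0.573683409173581), np.float64(0.21277612523746386), 0.25] [ 12.47658191  20.553837   -47.26924967  86.73905961  15.21253365
  79.36314314  13.61577477] [  9.34361897  38.09612816 -65.54177201 101.36631289  37.90888397
  66.07520322 -18.75619243]
0.011990951080892553 7.9667
```

View pics/w2.png

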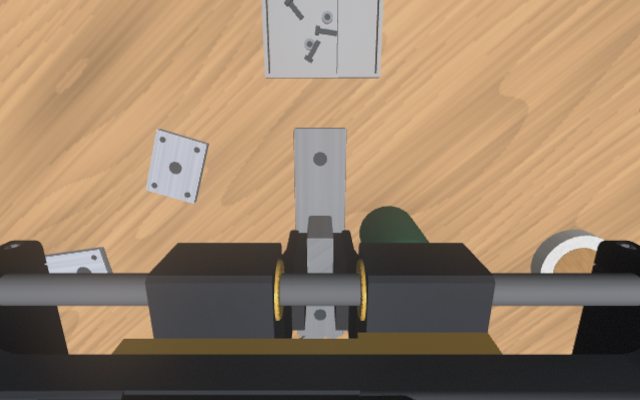

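The bracket is held straight. The tray's near edge runs (265,77)–(381,77), the divider is at column 337 and the narrow bay is on the right. Fitting the edge lines.

```bash
python3 - <<'E'
from h import *
w=dict(np.load("pics/w2.npz"))
m=grey(w,40,120);m[85:]=0;m[:,:230]=0;m[:,420:]=0
k=max(cv2.findContours(m,cv2.RETR_EXTERNAL,cv2.CHAIN_APPROX_NONE)[0],key=cv2.contourArea)[:,0]
print(k.min(0),k.max(0))
cols=np.arange(275,372);bot_=[(x,np.nonzero(m[:,x])[0].max()) for x in cols]
rows=np.arange(5,65);L=[(np.nonzero(m[y])[0].min(),y) for y in rows];R=[(np.nonzero(m[y])[0].max()+1,y) for y in rows]
def line(P):
    P=cast(w,P,.016)[:,:2];v=cv2.fitLine((P*1000).astype(np.float32),cv2.DIST_HUBER,0,.1,.1).ravel();return v[2:]/1000,v[:2]
ls=[line(P) for P in(bot_,L,R)]
for p,v in ls:print(p,np.degrees(np.arctan2(v[1],v[0])))
def X(a,b):
    t=np.linalg.solve(np.c_[a[1],-b[1]],b[0]-a[0]);return a[0]+t[0]*a[1]
a,b=X(ls[0],ls[1]),X(ls[0],ls[2]);print("corners",a,b,np.linalg.norm(a-b)*1000)
n=(b-a)/np.linalg.norm(b-a);tx=np.array([n[1],-n[0]])
print("yaw",np.degrees(np.arctan2(tx[1],tx[0])))
for s in(1,-1):
    ctr=(a+b)/2+s*.07*tx;print("tray ctr",ctr,"bay",ctr+.037*n,"from R edge",b-.022*n+s*.07*tx)
d=[cast(w,(337,r),.016)[0,:2] for r in(10,70)];print("div->R mm",[(b-x)@n*1000 for x in d])
for r in(30,60):print(w["img"][r,330:385,1])
E
```

```text
[262   0] [382  77]
[0.50595134 0.2718627 ] 49.204403
[0.43660364 0.25460815] -40.67537
[0.51452434 0.34263632] -40.547134
corners [0.46787003 0.2277382 ] [0.54473007 0.3167952 ] 117.63764
yaw -40.795616
tray ctr [0.5592932 0.2265313] bay [0.5834676  0.25454196] from R edge [0.5833493 0.2544048]
tray ctr [0.45330688 0.31800207] bay [0.4774813  0.34601274] from R edge [0.47736296 0.3458756 ]
div->R mm [np.float64(44.86928326135333), np.float64(44.10524255150605)]
[110 113 122 140 142 156 163 139 175 187 187 187 188 187 188 187 187 188
 187 187 187 188 188 187 188 187 187 186 187 187 188 187 188 187 187 187
 187 188 188 188 187 187 188 188 187 187 129  82 168 186 187 187 182 181
 182]
[187 186 187 187 186 187 164 156 179 187 187 187 186 187 186 188 187 187
 188 186 186 186 186 187 187 187 186 187 186 187 187 186 186 186 187 186
 186 186 186 186 186 187 185 185 186 117  92 169 186 187 184 181 181 179
 176]
```

```bash
python3 - <<'E'
from h import *
from plant import bot
b=[.4774,.3459];o=[180,0,49.4]
bot.reach(b+[.14],o);bot.move_linear(b+[.046],speed=.1)
print("hit",bot.move_linear(b+[.034],speed=.02,stop_force=4),bot.current_tcp_pos(),bot.current_wrist_force(),bot.current_width())
bot.command_gripper(.035)
bot.move_linear(b+[.12],speed=.15)
u=np.array([np.cos(np.radians(147.5-180)),np.sin(np.radians(147.5-180))])
# camera offset lies at tool yaw+90: view the long plate (yaw 57.6) from jaw yaw -32.4
q=list(np.array([.469,-.127])-.10*np.array([np.cos(np.radians(57.6)),np.sin(np.radians(57.6))]))+[.25]
bot.command_gripper(.085);bot.reach(q,ik_yaw(bot,q,-32.4));print(bot.current_orientation(),bot.current_time())
for n in("wrist","top"):
    w=bot.camera(n);np.savez(f"pics/{n}3.npz",**w);cv2.imwrite(f"pics/{n}3.png",w["img"])
t=dict(np.load("pics/top3.npz"));w=dict(np.load("pics/wrist3.npz"))
im=np.vstack([cv2.resize(w["img"],(480,300)),cv2.resize(t["img"][200:300,180:340],(480,300),interpolation=cv2.INTER_CUBIC)]);cv2.imwrite("pics/v3.png",im)
for b in blobs(w,grey(w,60,130),.01,400):print(*b)
E
```

```text
hit True [0.47763853 0.34593414 0.03805407] [-1.14382609 -0.50154855  5.5358132 ] 0.01165809654451076
[-1.79985692e+02  2.31652292e-02 -3.22700955e+01] 14.925
[380. 250.] [ 0.42102451 -0.33740375] (71.23900604248047, 18.309831619262695) -80.44654750823975
[512. 155.] [ 0.60031342 -0.31743521] (90.86849212646484, 18.186359405517578) -80.43487644195557
[320.  62.] [ 0.47115649 -0.12385972] (119.02574157714844, 56.2750129699707) 57.732688903808594
```

View pics/v3.png

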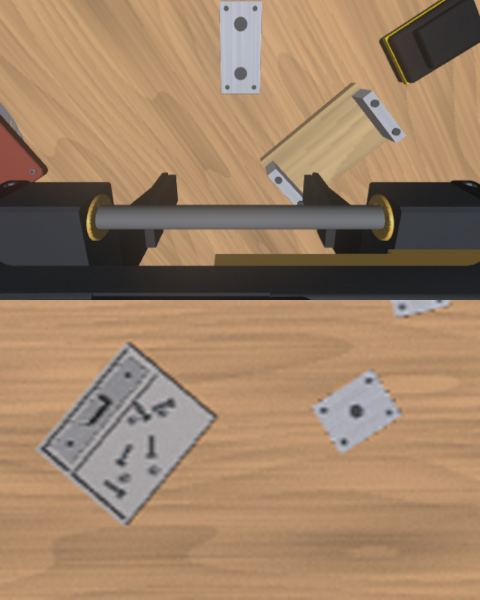

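The bracket sits in the narrow bay, flat with its lug up. The bare long plate is at (320,62). One unladen look at the jig, then I pick the plate.

```bash
python3 - <<'E'
from h import *
from plant import bot
w=dict(np.load("pics/wrist3.npz"))
g=w["img"][:130,285:360].max(2);m=(g<140).astype(np.uint8)
for k in cv2.findContours(m,cv2.RETR_EXTERNAL,cv2.CHAIN_APPROX_NONE)[0]:
    (x,y),r=cv2.minEnclosingCircle(k)
    if 5<r<15:print("bore",x+285,y,r,cast(w,(x+285,y),.010)[0])
u=np.array([np.cos(np.radians(9.4)),np.sin(np.radians(9.4))])
q=list(np.array([.505,-.309])-.035*u)+[.31]
bot.reach(q,ik_yaw(bot,q,-80.6));print(bot.current_orientation(),bot.current_time())
w=bot.camera("wrist");np.savez("pics/w4.npz",**w);cv2.imwrite("pics/w4.png",w["img"])
for b in blobs(w,grey(w,60,130),.057,200):print(*b)
E
```

```text
bore 320.4053268432617 97.7603530883789 8.47472858428955 [ 0.45390988 -0.15108465  0.01      ]
bore 320.37931060791016 31.86206817626953 9.24154281616211 [ 0.48797006 -0.09702876  0.01      ]
[ 1.79976715e+02  6.62541195e-02 -8.03822550e+01] 15.8083
[322. 198.] [ 0.42816458 -0.3247092 ] (78.3648910522461, 17.2803897857666) -81.27663326263428
[170. 128.] [ 0.4790173  -0.14330522] (107.75247192382812, 50.42262649536133) 57.67961883544922
[12. 98.] [0.48340762 0.03673692] (50.65764617919922, 49.52976989746094) 30.946598052978516
[323.  54.] [ 0.58417627 -0.29829309] (79.56157684326172, 15.753896713256836) -80.38533592224121
[612.  92.] [ 0.58100525 -0.60978778] (218.51397705078125, 78.07109832763672) 23.940147399902344
[49. 11.] [ 0.57790143 -0.01525106] (49.963436126708984, 21.407197952270508) -78.96257972717285
```

View pics/w4.png

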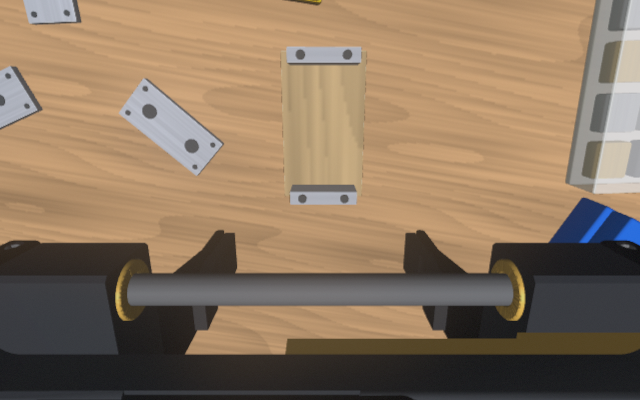

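Far stop top measures 79.6×15.8 mm at (323,54) and the near one is at (323,198). The jig is at about (0.506,−0.3115), yaw 9.6°. Picking and placing the long plate, then checking it relative to the stops.

```bash
cat >> h.py <<'E'
def pick(bot,p,yaw,z=.0185):
    o=ik_yaw(bot,list(p)+[.1],yaw);bot.command_gripper(.085,40)
    bot.reach(list(p)+[.10],o);bot.move_linear(list(p)+[z],speed=.08)
    bot.command_gripper(0,40);print("width",bot.current_width())
    bot.move_linear(list(p)+[.14],speed=.15);print("held",bot.current_width(),bot.current_wrist_force(),bot.current_time())
def place(bot,p,yaw,under,z=.0185,opening=.068):
    p=list(p);bot.reach(p+[.16],ik_yaw(bot,p+[.16],yaw));bot.move_linear(p+[under+z+.006],speed=.08)
    print("touch",bot.move_linear(p+[under+z-.004],speed=.015,stop_force=4),bot.current_tcp_pos(),bot.current_wrist_force())
    bot.command_gripper(opening);bot.move_linear(p+[.14],speed=.12);print("t",bot.current_time())
E
python3 - <<'E'
from h import *
from plant import bot
pick(bot,(.4709,-.1241),-32.3)
place(bot,(.5062,-.3115),-80.4,.018)
q=[.4705,-.3147,.31];bot.reach(q,[180,0,-80.4])
w=bot.camera("wrist");np.savez("pics/w5.npz",**w);cv2.imwrite("pics/w5.png",cv2.resize(w["img"][20:230,240:410],None,fx=2.8,fy=2.8,interpolation=cv2.INTER_CUBIC))
for n,z in(("stop",.057),("plate",.028)):
  for b in blobs(w,grey(w,60,140),z,200):
    if 280<b[0][0]<370:print(n,*b)
E
```

```text
width 0.05555864120982844
held 0.055402116476015485 [-0.7956681  -0.71751613 -1.64958428] 19.9167
touch True [ 0.50625249 -0.31155309  0.03660512] [ 0.19625699 -0.03093309  4.1691786 ]
t 24.375
stop [322. 197.] [ 0.42825476 -0.32457916] (78.36751556396484, 14.80871295928955) -80.41607475280762
stop [322. 124.] [ 0.5092897  -0.31091943] (110.9950942993164, 52.843875885009766) 9.616499900817871
stop [322.  54.] [ 0.58369299 -0.29853241] (79.49666595458984, 15.753029823303223) -80.4080696105957
plate [322. 197.] [ 0.419659   -0.32623959] (84.0918960571289, 15.890405654907227) -80.41613674163818
plate [322. 124.] [ 0.50661316 -0.31158212] (119.1027603149414, 56.70388412475586) 9.616467475891113
plate [322.  54.] [ 0.58645117 -0.29829031] (85.30352020263672, 16.903751373291016) -80.40792846679688
```

View pics/w5.png

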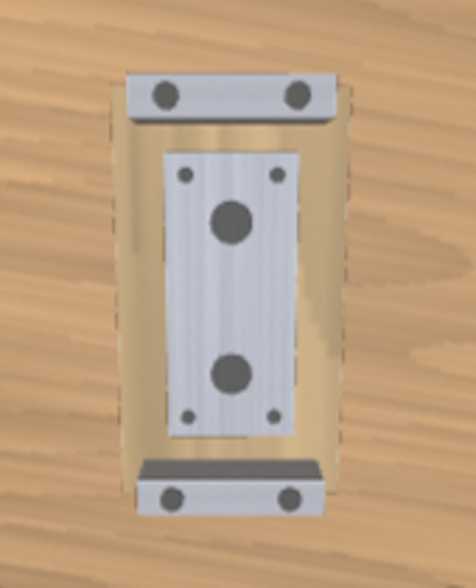

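The plate is at (322,124), centred between the stops: 0.6 mm along, 0.1 mm across, yaw equal. One look at the other two plates, then pick and place the middle one.

```bash
python3 - <<'E'
from h import *
from plant import bot
q=[.51,.048,.31];bot.command_gripper(.085);bot.reach(q,ik_yaw(bot,q,-78.1));print(bot.current_orientation(),bot.current_time())
w=bot.camera("wrist");np.savez("pics/w6.npz",**w)
B=[b for b in blobs(w,grey(w,60,140),.01,800)]
for b in B:print(*b)
mid=[b for b in B if abs(b[2][0]-96)<3 and abs(b[2][1]-56)<2.5 and np.hypot(*(b[1]-[.6165,.0272]))<.012]
sh=[b for b in B if abs(b[2][0]-72)<3 and abs(b[2][1]-56)<2.5 and np.hypot(*(b[1]-[.4705,.0853]))<.012]
assert len(mid)==1 and len(sh)==1
_,p,_,y=mid[0]
pick(bot,p,y-90)
place(bot,(.5062,-.3115),-80.4,.028)
q=[.4705,-.3147,.31];bot.reach(q,[180,0,-80.4])
w=bot.camera("wrist");np.savez("pics/w7.npz",**w);cv2.imwrite("pics/w7.png",cv2.resize(w["img"][20:230,240:410],None,fx=2.8,fy=2.8,interpolation=cv2.INTER_CUBIC))
for b in blobs(w,grey(w,60,140),.038,200):
    if 280<b[0][0]<370:print(*b)
E
```

```text
[ 1.79989053e+02 -1.49961369e-02 -7.82312038e+01] 27.15
[592. 207.] [ 0.51510657 -0.32485416] (104.05108642578125, 58.857730865478516) 9.659483909606934
[286. 176.] [0.47189059 0.08494482] (72.55596160888672, 57.01063537597656) -57.944149017333984
[100. 153.] [0.45123499 0.3209324 ] (141.4560089111328, 119.46622467041016) -40.69587326049805
[354.  68.] [0.61748462 0.02712634] (94.81187438964844, 56.48208236694336) 11.780484199523926
width 0.055673194827826435
held 0.055249748281366494 [-0.1217055   0.58826408 -1.31306649] 31.1083
touch True [ 0.50623698 -0.31159144  0.04651273] [-1.18722836  0.10874045  5.40526953]
t 35.9167
[322. 197.] [ 0.42250684 -0.32580893] (82.11146545410156, 15.516851425170898) -80.42878246307373
[322. 124.] [ 0.5074097 -0.3114812] (116.27232360839844, 56.67456817626953) 9.580124855041504
[322.  54.] [ 0.5858775  -0.29845605] (83.07003021240234, 16.51096534729004) -81.15538787841797
```

View pics/w7.png

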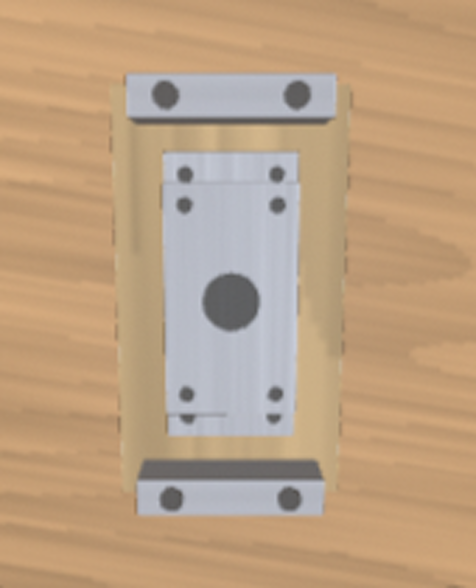

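```bash
python3 - <<'E'
from h import *
u=np.array([np.cos(np.radians(9.6)),np.sin(np.radians(9.6))]);v=np.array([-u[1],u[0]]);C=np.array([.5062,-.3115])
def rep(n,w,P,z):
    d=cast(w,np.array(P)/2.8+[239.7,19.7],z)[:,:2]-C;print(n,(d@u*1000).round(2),"mid",(d@u*1000).mean().round(2),"lat",(d@v*1000).round(2))
w5=dict(np.load("pics/w5.npz"));w7=dict(np.load("pics/w7.npz"))
rep("long edges",w5,[(231,153),(231,436)],.028)
rep("long holes",w5,[(186,175),(278,175),(188,416.5),(274,416.5)],.028)
rep("mid edges",w7,[(231,183),(231,414)],.038)
rep("mid holes",w7,[(185,205),(278,205),(187,394),(276,394)],.038)
rep("mid bore",w7,[(231,302)],.038)
rep("stop outer edges",w5,[(231,72),(231,515)],.057)
rep("stop inner top edges",w5,[(231,118),(231,480)],.057)
g=w7["img"][...,1].astype(int)
for x in(310,316,328,334):print(x,g[78:92,x],g[160:176,x])
E
```

```text
long edges [ 59.56 -59.67] mid -0.06 lat [-0.07 -0.29]
long holes [ 50.95  50.95 -50.82 -50.83] mid 0.06 lat [ 18.5  -19.51  18.74 -19.29]
mid edges [ 47.48 -47.71] mid -0.12 lat [-0.17 -0.32]
mid holes [ 38.94  38.93 -38.96 -38.98] mid -0.02 lat [ 18.52 -19.3   18.57 -19.61]
mid bore [-0.01] mid -0.01 lat [-0.25]
stop outer edges [ 87.02 -87.22] mid -0.1 lat [ 0.18 -0.13]
stop inner top edges [ 70.85 -71.79] mid -0.47 lat [ 0.15 -0.11]
310 [190 192 190 191 190 191 184 178 187 187 188 187 187 188] [184 185 189 188 188 188 189 171 154 175 181 184 185 184 185 176]
316 [195 195 195 195 196 196 188 180 186 186 188 186 186 186] [186 187 187 187 187 187 186 173 166 192 190 190 191 191 190 184]
328 [192 192 193 193 192 194 187 181 188 188 188 189 189 188] [187 188 187 188 188 188 187 188 188 188 187 187 188 188 187 180]
334 [190 190 190 189 190 190 187 185 194 193 194 194 193 194] [195 194 194 194 195 193 195 193 191 191 191 191 191 192 191 183]
```

Long and middle plates are both within 0.3 mm of centre. Now the short plate.

```bash
python3 - <<'E'
from h import *
from plant import bot
w=dict(np.load("pics/w6.npz"))
m=(w["img"][150:205,255:320].max(2)<120).astype(np.uint8)
for k in cv2.findContours(m,cv2.RETR_EXTERNAL,cv2.CHAIN_APPROX_NONE)[0]:
    (x,y),r=cv2.minEnclosingCircle(k);print("hole",x+255,y+150,r,cast(w,(x+255,y+150),.01)[0])
pick(bot,(.4716,.0850),-57.94-90)
place(bot,(.5062,-.3115),-80.4,.038)
q=[.4705,-.3147,.31];bot.reach(q,ik_yaw(bot,q,-80.4));print(bot.current_orientation(),bot.current_time())
w=bot.camera("wrist");np.savez("pics/w8.npz",**w);cv2.imwrite("pics/w8.png",cv2.resize(w["img"][20:230,240:410],None,fx=2.8,fy=2.8,interpolation=cv2.INTER_CUBIC))
E
```

```text
hole 270.6428575515747 197.21428680419922 1.8211787939071655 [0.44080398 0.09795819 0.01      ]
hole 308.8333320617676 183.5 1.9003931283950806 [0.46947151 0.0521673  0.01      ]
hole 284.3297863006592 177.03191566467285 4.782959938049316 [0.47149777 0.08507074 0.01      ]
hole 259.69999980926514 170.70000076293945 1.8385772705078125 [0.47329105 0.11775388 0.01      ]
hole 298.5 156.5 2.12142014503479 [0.50176266 0.07208196 0.01      ]
width 0.055187184719747914
held 0.05538070521970445 [-0.49398061  0.3690544  -1.07702798] 41.7333
touch True [ 0.50626678 -0.31158889  0.05662956] [-0.271975    0.9763933   5.38914543]
t 46.4583
[ 1.79957339e+02  8.03035751e-03 -8.04296572e+01] 47.1833
```

View pics/w8.png

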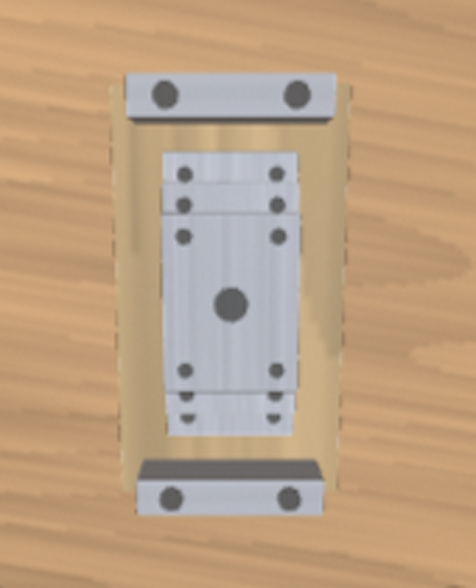

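The pile is square in the picture. I'll check the numbers, and compare the bystanders and bracket in the top view against the start.

```bash
python3 - <<'E'
from h import *
from plant import bot
u=np.array([np.cos(np.radians(9.6)),np.sin(np.radians(9.6))]);v=np.array([-u[1],u[0]]);C=np.array([.5062,-.3115])
w=dict(np.load("pics/w8.npz"))
for n,P,z in(("short edges",[(231,213),(231,392.5)],.048),("holes",[(184,236.5),(279,236.5),(185,370.5),(277,370.5)],.048),("long holes/edge",[(231,153),(231,436)],.028)):
    d=cast(w,np.array(P)/2.8+[239.7,19.7],z)[:,:2]-C;print(n,(d@u*1000).round(2),"lat",(d@v*1000).round(2))
a=dict(np.load("pics/top0.npz"));c=bot.camera("top")
for n,(x,y,X,Y) in dict(can=(230,145,270,182),battery=(390,140,426,185),wrench=(290,138,346,158)).items():
    print(n,cv2.absdiff(a["img"][y:Y,x:X],c["img"][y:Y,x:X]).mean().round(2))
h=cv2.cvtColor(c["img"],cv2.COLOR_BGR2HSV);m=((h[...,1]<40)&(h[...,2]>110)).astype(np.uint8)
cv2.imwrite("pics/end.png",cv2.resize(c["img"][130:290,185:465],None,fx=2.8,fy=2.8,interpolation=cv2.INTER_CUBIC))
E
```

```text
short edges [ 35.85 -36.49] lat [-0.24 -0.35]
holes [ 26.8   26.78 -27.21 -27.23] lat [ 18.56 -19.47  18.79 -19.46]
long holes/edge [ 59.34 -59.88] lat [-0.35 -0.53]
can 5.99
battery 4.92
wrench 6.43
```

View pics/end.png

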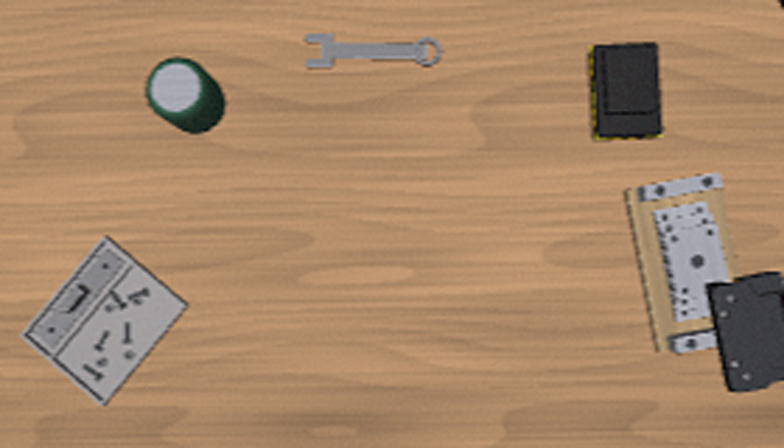

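The bracket lies in the bay and the pile is square. The can (185,95), wrench (370,50) and battery (627,90) are at the same pixels as at the start; the small image differences are noise. Handing in.

```bash
python3 -c "
from plant import bot
print(bot.current_time());bot.sign_off()"
```

```text
47.2833
the job is handed in; nothing more can be done
```

The job is done and was handed in at 47.3 s of the 72 s allowed. The bracket is in the tray's narrow bay and the three plates are piled in the jig. Sign-off reports no verdict, so the results below come from my own pictures.

- **Bracket:** I took it off the long plate by its lug and lowered it until it touched the bay floor. The top view shows it flat, lug up, inside the bay.
- **Pile:** I piled the plates long, middle, short. Each was lowered slowly until contact was felt, then released. By the close camera, each plate is within about 0.3 mm of the pile's centre along the jig and about 0.5 mm across it. The pile is within about 0.6 mm of midway between the stops.
- **Bystanders:** the can, battery and wrench sit at the same pixels in the top view as at the start. A plain image difference there was small but not zero (5–6 grey levels), which I took to be camera noise.
- **Disagreement:** the first top view put the jig centre about 2.6 mm to the side of the close view. I used the close view, and the picture of the placed long plate agreed with it.

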